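Cover the wells of the degassing tray and tilt it once

TASK

Close the sample wells of the tilting degassing tray: set every white cover plate lying on the mat into a well of its own size, rib up, and press each one down against its soft seal until you feel it stop, level and flush with the tray's top. Then, with all of them seated, lift the tray by its handle bar to 30 degrees, hold it there for about three seconds, and return it fully level with the covers still flush. Leave the bottle, the beaker and the funnel where they stand.

Things in the scene. Friction and masses are not known exactly. Their poses are not given: they have to be found in the camera images.
- tray (a joint): Tilt of the aluminium sample tray about its hinge, rad: 0 = level (lower stop), grows as the handle bar is lifted, up to 0.9. The hinge is stiff (about 1.7 N m of friction) and the tray stays at any angle it is left at; lifting takes about 11 to 14 N at the bar.
- tray_bar (a point): Middle of the tray's handle bar, a dark round steel bar, 12 mm diameter, straight for 110 mm along the tray's y, 45 mm out from the tray's robot-side edge. Centre 42 mm above the bench when level, about 168 mm at 30 degrees (255 mm from the hinge line and 12 mm above it). Axes turn with the tray: x to the hinge, y along the bar, z normal to the tray.
- tray_hinge (a point): Middle of the hinge line of the tray, at its far edge, 30 mm above the bench; the axis is the tray's y. Axes as for tray_bar.
- mat: Fixed black rubber mat, 330 x 310 x 3 mm, on which the covers lie at the start; origin centre of underside.
- stand: White fixed stand of the tray, base 235 x 250 x 12 mm with two hinge cheeks 62 mm high at the far edge; origin centre of underside. Seal strips in the tray wells: tops 3 to 5 mm below the tray's top at first, maybe uneven; each yields at about 3 N, sinks slowly, stays down, and stops firmly 8 mm below the tray's top, where a cover on it is flush.
- well_large_a (a point): Centre of a large rectangular well (in the row next to the handle bar), at the level of the tray's top face, 52 mm above the bench when level. 80 mm along the tray's x, 88 mm along its y; x points to the hinge, z is normal to the tray. Walls between wells 14 to 17 mm. A black seal strip runs along each of its two y sides (see stand).
- well_large_b (a point): Centre of a large rectangular well (in the row next to the hinge), at the level of the tray's top face, 52 mm above the bench when level. 80 mm along the tray's x, 88 mm along its y; x points to the hinge, z is normal to the tray. Walls between wells 14 to 17 mm. A black seal strip runs along each of its two y sides (see stand).
- large_1: Loose white rectangular cover plate, 76 mm along its x, 84 mm along its y, 8 mm thick, about 0.1 kg; fits the large wells with 2 mm to spare on each side, either way round. On top a grey grip rib 38 mm along x, 14 mm wide along y, 18 mm tall (its top 26 mm above the underside). Origin: centre of the underside, z up. May be absent.
- large_2: Loose white rectangular cover plate, 76 mm along its x, 84 mm along its y, 8 mm thick, about 0.1 kg; fits the large wells with 2 mm to spare on each side, either way round. On top a grey grip rib 38 mm along x, 14 mm wide along y, 18 mm tall (its top 26 mm above the underside). Origin: centre of the underside, z up. May be absent.
- well_small_a (a point): Centre of a small rectangular well (in the row next to the handle bar), at the level of the tray's top face, 52 mm above the bench when level. 80 mm along the tray's x, 60 mm along its y; x points to the hinge, z is normal to the tray. Walls between wells 14 to 17 mm. A black seal strip runs along each of its two y sides (see stand).
- well_small_b (a point): Centre of a small rectangular well (in the row next to the hinge), at the level of the tray's top face, 52 mm above the bench when level. 80 mm along the tray's x, 60 mm along its y; x points to the hinge, z is normal to the tray. Walls between wells 14 to 17 mm. A black seal strip runs along each of its two y sides (see stand).
- small_1: Loose white rectangular cover plate, 76 mm along its x, 56 mm along its y, 8 mm thick, about 0.1 kg; fits the small wells with 2 mm to spare on each side, either way round. On top a grey grip rib 38 mm along x, 14 mm wide along y, 18 mm tall (its top 26 mm above the underside). Origin: centre of the underside, z up. May be absent.
- small_2: Loose white rectangular cover plate, 76 mm along its x, 56 mm along its y, 8 mm thick, about 0.1 kg; fits the small wells with 2 mm to spare on each side, either way round. On top a grey grip rib 38 mm along x, 14 mm wide along y, 18 mm tall (its top 26 mm above the underside). Origin: centre of the underside, z up. May be absent.
- amber_bottle: Bystander: amber glass bottle with white cap, 64 mm diameter, 150 mm tall, loose; origin centre of underside.
- beaker: Bystander: open glass beaker, 68 mm diameter, 85 mm tall, loose; origin centre of underside.
- funnel: Bystander: white plastic funnel standing mouth down, 90 mm diameter, 95 mm tall, loose; origin centre of underside.
Not all that is in view belongs to the job. What is shaped like the large_2 but orange is not meant.

How it is judged:
On the way, in this order (a step that is already met when the one before it is completed fails the run):
1. every cover is pressed flush and level into a well, the tray being level (((horizontal distance between large_1 and well_large_a below 0.012 m and z of large_1 in the frame of well_large_a between -0.011 and -0.0065 m and angle between the z axis of large_1 and the z axis of well_large_a, either way round below 0.03 rad) or (horizontal distance between large_1 and well_large_b below 0.012 m and z of large_1 in the frame of well_large_b between -0.011 and -0.0065 m and angle between the z axis of large_1 and the z axis of well_large_b, either way round below 0.03 rad)) and ((horizontal distance between large_2 and well_large_a below 0.012 m and z of large_2 in the frame of well_large_a between -0.011 and -0.0065 m and angle between the z axis of large_2 and the z axis of well_large_a, either way round below 0.03 rad) or (horizontal distance between large_2 and well_large_b below 0.012 m and z of large_2 in the frame of well_large_b between -0.011 and -0.0065 m and angle between the z axis of large_2 and the z axis of well_large_b, either way round below 0.03 rad)) and ((horizontal distance between small_1 and well_small_a below 0.012 m and z of small_1 in the frame of well_small_a between -0.011 and -0.0065 m and angle between the z axis of small_1 and the z axis of well_small_a, either way round below 0.03 rad) or (horizontal distance between small_1 and well_small_b below 0.012 m and z of small_1 in the frame of well_small_b between -0.011 and -0.0065 m and angle between the z axis of small_1 and the z axis of well_small_b, either way round below 0.03 rad)) and ((horizontal distance between small_2 and well_small_a below 0.012 m and z of small_2 in the frame of well_small_a between -0.011 and -0.0065 m and angle between the z axis of small_2 and the z axis of well_small_a, either way round below 0.03 rad) or (horizontal distance between small_2 and well_small_b below 0.012 m and z of small_2 in the frame of well_small_b between -0.011 and -0.0065 m and angle between the z axis of small_2 and the z axis of well_small_b, either way round below 0.03 rad)) and value of joint tray below 0.03 rad), for 0.2 s.
2. the tray is held at 30 degrees (within 5) (value of joint tray between 0.436 and 0.611 rad), for 2 s.
At the end, for the whole second after the job is handed in: Every cover lies in a well of its own size, its top within 1.5 mm of flush (not proud by more) and within 1.7 degrees of parallel to the tray; the tray is back level within 1.7 degrees; all is at rest and released (all of step 1 and linear speed of each of large_1, large_2, small_1, small_2 below 0.02 m/s); the robot touches nothing.
It fails at once if the amber bottle is pushed more than 3 cm or tipped (distance of amber_bottle from where it was at the start of the episode above 0.03 m or angle between amber_bottle's own z axis and vertical above 0.5 rad).
It fails at once if the beaker is pushed more than 3 cm or tipped (distance of beaker from where it was at the start of the episode above 0.03 m or angle between beaker's own z axis and vertical above 0.5 rad).
It fails at once if the funnel is pushed more than 3 cm or tipped (distance of funnel from where it was at the start of the episode above 0.03 m or angle between funnel's own z axis and vertical above 0.5 rad).
Of large_1, large_2, small_1, small_2 only 3 to 4 are there at a start; the rules pass over those that are not, and their reading is None.
At some moment in a run one of large_1, large_2, small_1, small_2 may be knocked a few centimetres aside while the robot is not near it.
Once in a run the grip may slacken for a moment while it holds something.
It also fails if it takes over 210 s, if anything falls off the work surface, if the arm or the gripper's body presses on something with over 40 N, if the wrist force passes 120 N, or if a joint passes its speed limit or range.

ROBOT

A 7-joint arm with a two-finger parallel gripper is mounted at the origin on the work surface. World frame = base frame: x ahead of the robot, y to its left, z up, the work surface at z = 0. Lengths are in m, angles in rad, forces in N, time in s.
With the tool pointing down it reaches from about 0.425 to 0.875 m from the base axis. Payload 4.7 kg.
Tool frame: the origin (TCP) lies midway between the tips of the shut fingers; the grasp point (between the pads) lies bot.pinch_z behind it (bot.pinch_z is the distance from the TCP to the grasp point, in m); z points along the fingers, y is the line along which they close (so a half turn about z gives the same grasp; the last joint's range is limited). The gripper opens to 85 mm and grips with 20 to 120 N. Pads are 22 mm wide; open, the fingers measure 114 mm over their backs; the gripper's body (76 mm by 85 mm) begins 54 mm behind the grasp point. The pads swing forward as they close: fully open they stand 13 mm farther back than shut.
Start: joints at [1.244, 0.321, -0.07, 1.45, 0.023, 1.371, -0.057], TCP at [0.217, -0.613, 0.231] pointing down, gripper open.
Joint ranges: [-2.86, 2.86], [-0.3, 2.09], [-1.38, 1.24], [0.06, 2.45], [-1.56, 4.7], [0.09, 2.05], [-2.69, 2.69]. Speed limits (rad/s): [2.57, 2.57, 3.14, 3.14, 3.14, 3.14, 3.14].

INTERFACE

Orientations are given as a rotation vector (axis times angle).
In Python, from bench import bot, imaging, close_job gives the robot as it stands.
- The arm moves only by the tool send_rows, never from a script. Its argument "moves" is a list of rows, each a list of 3 entries, a list of its own where there are three numbers: the opening, from -1 (shut) to 1 (fully open), then the shift along the tool's x, y, z as a fraction of full scale, then the turn about the tool's z as a fraction of full scale. A call has 1 to 20 rows; each row shifts and turns the commanded pose from where the row before left it, along the tool's axes as they then stand; what a row does not reach is not made up. Full scale, the value 1, is 2.5 cm for a shift and 0.1 rad for a turn. A row lasts 1/10 s, in which the tool goes at most 50 mm and 8.59 degrees, less where a joint would pass 70% of its speed; a pose out of reach is approached as far as the arm can. A call with a number of a shift or a turn outside -1 to 1 is refused whole. A call with a gripper value outside its range is refused whole. The fingers move at their own pace and stop on an object; "newtons" is the grip in N (left out, the last holds). Time passes only in rows, so rows that do not move let the fingers close. It gives the time, the measured TCP pose, the force, the opening and the grip force at its end, in the units of the state.
- bot.sense(): the state, without advancing time (a new reading comes with each control period).
- imaging.grab_frame(name): name is "scene" or "top"; returns a dict with "pixels" (384x512x3 uint8, red, green, blue), "range_z" (384x512 float32, m along the optical axis (not along the pixel's ray), 0 where there is no reading), "intrinsics" (3x3 intrinsics, pixels), "cam_to_world" (4x4, takes a point from camera to world coordinates). Camera axes: x right, y up, looking along -z (the intrinsics and any distortion apply to the point x, -y, -z); pixel columns grow to the right and rows downward; lengths in m; the calibration is good to about 2 mm. A picture is of the moment at which its call begins.
- close_job(): hands the job in; it is judged then, once.
The state is a dict: "time_s": time; "qpos": joint angles; "qvel": joint speeds; "tau": joint torques, N m; "position": TCP position; "tool_rot": TCP orientation; "contact_force": force on the tool from outside, world axes, zero at the start; "moment": the same for the moment, N m; "opening": finger opening in m; "grasp_force": force on a finger pad.
Only numpy, scipy, OpenCV 4.12 (cv2) and the standard library are available. Lean on these libraries where they do the work, as an engineer would, in place of code of your own. Each camera call takes 0.05 s, during which the arm holds its last target. There are 200 camera calls.

## Working session

There is one attempt and no reset: what is moved stays moved. The work goes in short steps, Python scripts to look and compute and a tool call to move; the robot and the scene stay as the last step left them, time stands still between calls to the robot, and variables do not carry over. Pictures are saved under pics/ and viewed, at most 14 in all, crops included, and the job is handed in when it is done.

Besides the shell and the picture viewer there is one more tool, called after "Request:" by a JSON object that holds its "api" and its "payload". send_rows: Moves the arm, as the interface text tells. Shift numbers are shares of 2.5 cm and turn numbers shares of 0.1 rad, none past 1 either way. Its arguments: {"type":"object","properties":{"moves":{"type":"array","items":{"type":"array"}},"newtons":{"type":"number"}},"required":["moves"]}

```bash
mkdir -p pics; cat > h.py <<'E'
import numpy as np, cv2
from bench import bot, imaging, close_job
from scipy.spatial.transform import Rotation as R
def pt(f,u,v):
    K=f["intrinsics"];z=f["range_z"][int(v),int(u)];T=f["cam_to_world"]
    p=np.array([(u-K[0,2])*z/K[0,0],-(v-K[1,2])*z/K[1,1],-z,1]);return (T@p)[:3]
def cloud(f):
    K=f["intrinsics"];z=f["range_z"];v,u=np.mgrid[0:384,0:512]
    P=np.stack([(u-K[0,2])*z/K[0,0],-(v-K[1,2])*z/K[1,1],-z,np.ones_like(z)],-1)
    return (P@f["cam_to_world"].T)[...,:3]
def save(f,n): cv2.imwrite("pics/"+n,f["pixels"][...,::-1])
E
python3 - <<'E'
from h import *
np.set_printoptions(precision=3,suppress=True)
for n in("scene","top"):
    f=imaging.grab_frame(n);save(f,n+"0.png");np.savez(n+"0.npz",**f);print(f["intrinsics"],f["cam_to_world"],(f["range_z"]==0).mean())
s=bot.sense();print(bot.pinch_z,s);print(R.from_rotvec(s["tool_rot"]).as_matrix())
E
```

```text
[[352.847   0.    253.17 ]
 [  0.    352.847 192.855]
 [  0.      0.      1.   ]] [[-0.504 -0.627  0.594  1.228]
 [ 0.864 -0.358  0.355  0.424]
 [-0.01   0.691  0.722  0.945]
 [ 0.     0.     0.     1.   ]] 0.003916422526041667
[[366.755   0.    258.652]
 [  0.    366.755 185.326]
 [  0.      0.      1.   ]] [[-0.005  0.997 -0.08   0.409]
 [-1.    -0.005 -0.008 -0.005]
 [-0.008  0.08   0.997  1.231]
 [ 0.     0.     0.     1.   ]] 0.003987630208333333
0.0187 {'time_s': 0.1, 'qpos': array([ 1.244,  0.322, -0.07 ,  1.452,  0.023,  1.371, -0.057]), 'qvel': array([-0.   , -0.   ,  0.   , -0.004,  0.   ,  0.   , -0.002]), 'tau': array([  0.   , -49.488,  -0.384, -31.521,   0.013,   0.008,  -0.   ]), 'position': array([ 0.217, -0.612,  0.23 ]), 'tool_rot': array([-3.094, -0.533,  0.001]), 'contact_force': array([-0.188, -0.602,  0.452]), 'moment': array([ 0.017, -0.013, -0.063]), 'grasp_force': 0.0, 'opening': 0.08545771642018389}
[[ 0.942  0.334 -0.001]
 [ 0.334 -0.942  0.002]
 [-0.    -0.002 -1.   ]]
```

View pics/top0.png

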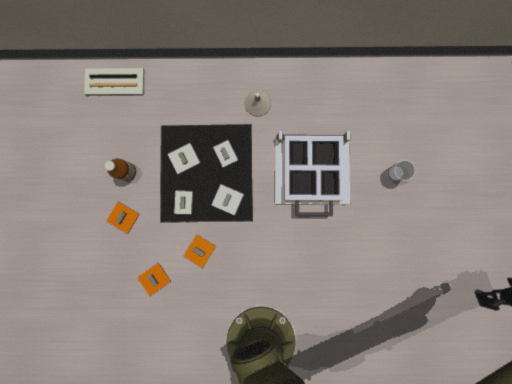

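View pics/scene0.png

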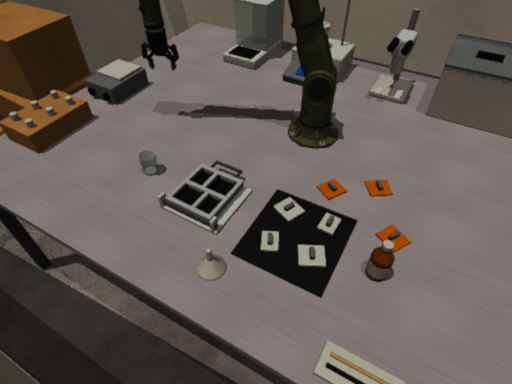

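The top picture shows four white covers on the black mat, at about (184,158), (225,153), (183,202) and (227,200). Three orange decoys lie off the mat at (123,217), (200,251) and (154,279). The tray wells are near (298,152), (325,152), (302,182) and (330,182), with the bar at (313,214). The scene view agrees: the covers are at (289,208), (329,223), (270,240) and (311,255), and the orange plates are outside the mat. Next I rectify both views to metric planes to get positions.

```bash
cat >> h.py <<'E'
def ortho(f,z,x0,x1,y0,y1,s=1000):
    # image: rows down = -x, cols right = -y ; s px/m
    K=f["intrinsics"];T=np.linalg.inv(f["cam_to_world"])
    h,w=int((x1-x0)*s),int((y1-y0)*s)
    v,u=np.mgrid[0:h,0:w]
    P=np.stack([x1-v/s,y1-u/s,np.full(v.shape,z),np.ones(v.shape)],-1)@T.T
    mx=K[0,0]*P[...,0]/-P[...,2]+K[0,2];my=-K[1,1]*P[...,1]/-P[...,2]+K[1,2]
    return cv2.remap(f["pixels"],mx.astype(np.float32),my.astype(np.float32),cv2.INTER_CUBIC)
E
python3 - <<'E'
from h import *
np.set_printoptions(precision=4,suppress=True)
o={}
for n in("top","scene"):
    f=dict(np.load(n+"0.npz"));C=cloud(f)
    a=ortho(f,0.011,.38,.76,0.0,.34);b=ortho(f,0.052,.38,.76,-.31,0.03)
    o[n]=np.hstack([a,b])
    g=a.min(-1); m=(g>110).astype(np.uint8)
    # keep inside mat
    c,_=cv2.findContours(m,cv2.RETR_EXTERNAL,cv2.CHAIN_APPROX_NONE)
    for k in c:
        if 2500<cv2.contourArea(k)<9000:
            (cx,cy),(w,h),an=cv2.minAreaRect(k);print(n,"xy",.76-cy/1000,.34-cx/1000,"wh",w,h,an)
    # heights
    for nm,(u,v) in (dict(p1=(173,157),p2=(228,146),p3=(183,212),p4=(236,206),r1=(184,158),r4=(227,200),bar=(313,214),wall=(313,160),wall2=(345,165)) if n=="top" else {}).items(): print(nm,pt(f,u,v))
cv2.imwrite("pics/o.png",cv2.resize(np.vstack([o["top"],o["scene"]]),None,fx=.78,fy=.78,interpolation=cv2.INTER_AREA)[...,::-1])
E
```

```text
p1 [0.6037 0.2912 0.0133]
p2 [0.64   0.1064 0.0134]
p3 [0.4193 0.2557 0.0118]
p4 [0.4384 0.0795 0.0127]
r1 [0.5972 0.2502 0.0318]
r4 [0.4577 0.1078 0.0302]
bar [ 0.4106 -0.1707  0.0469]
wall [ 0.5862 -0.1739  0.0446]
wall2 [ 0.5738 -0.2856  0.01  ]
scene xy 0.4539305114746094 0.25826277923583985 wh 53.996822357177734 74.50043487548828 2.2906100749969482
scene xy 0.46232473754882814 0.11085566711425784 wh 83.86758422851562 74.83100891113281 23.962491989135742
scene xy 0.6019049377441407 0.2583904113769532 wh 75.61671447753906 82.94400787353516 62.74467086791992
scene xy 0.6173211669921875 0.11838317871093754 wh 75.9381332397461 55.0355224609375 64.98310089111328
```

View pics/o.png

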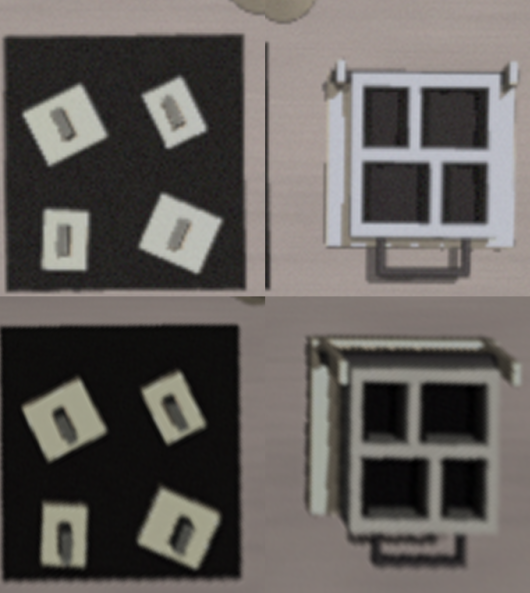

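Each ortho panel shows four white covers (two large at left-top and right-bottom, two small at right-top and left-bottom). The tray is aligned with the axes, with its large wells diagonal. Refining the wells with an enlarged crop, and the cover poses from both views.

```bash
python3 - <<'E'
from h import *
np.set_printoptions(precision=4,suppress=True)
ims=[]
for n in("top","scene"):
    f=dict(np.load(n+"0.npz"))
    for z,reg,th,inv in((.011,(.38,.76,0,.34),130 if n=="top" else 105,0),(.052,(.38,.70,-.31,-.03),110 if n=="top" else 75,1)):
        a=ortho(f,z,*reg);g=cv2.GaussianBlur(a,(3,3),0).min(-1);m=((g<th) if inv else (g>th)).astype(np.uint8)
        if z<.02: m=cv2.morphologyEx(m,cv2.MORPH_CLOSE,np.ones((3,3)))
        for k in cv2.findContours(m,cv2.RETR_LIST,cv2.CHAIN_APPROX_NONE)[0]:
            if 2500<cv2.contourArea(k)<9000:
                (cx,cy),(w,h),an=cv2.minAreaRect(k);print(n,z,"xy %.4f %.4f wh %.1f %.1f an %.1f"%(reg[1]-cy/1000,reg[3]-cx/1000,w,h,an))
    # rib
    a=ortho(f,.029,.38,.76,0,.34)
    ims.append(cv2.resize(ortho(f,.052,.385,.665,-.3,-.05),None,fx=1.6,fy=1.6))
    for x,y in((.4544,.257),(.462,.11),(.602,.258),(.617,.118)):
        r0,c0=int((.76-x)*1000),int((.34-y)*1000);p=a[r0-26:r0+27,c0-26:c0+27].min(-1)
        th=(np.percentile(p,90)+p.min())/2;k=np.argwhere(p<th);mu=k.mean(0);e=np.linalg.svd((k-mu),full_matrices=False)
        print(n,"rib",x,y,"c",x-(mu[0]-26)/1000,y-(mu[1]-26)/1000,"dir xy",-e[2][0],e[1]/np.sqrt(len(k))*3.46)
cv2.imwrite("pics/w.png",np.hstack(ims)[...,::-1])
f=dict(np.load("top0.npz"));C=cloud(f)
reg=(C[...,0]>.38)&(C[...,0]<.68)&(C[...,1]<-.05)&(C[...,1]>-.3)
print(np.histogram(C[reg][:,2],bins=np.arange(0,.08,.004)))
E
```

```text
top 0.011 xy 0.4521 0.2569 wh 55.9 76.1 an 2.7
top 0.011 xy 0.4612 0.1096 wh 83.7 75.6 an 23.5
top 0.011 xy 0.6005 0.2570 wh 74.2 83.6 an 63.4
top 0.011 xy 0.6158 0.1166 wh 75.7 55.9 an 64.3
top 0.052 xy 0.4345 -0.1710 wh 96.0 35.0 an -0.0
top 0.052 xy 0.4270 -0.1655 wh 58.0 175.0 an 90.0
top 0.052 xy 0.5125 -0.2250 wh 77.0 58.0 an 90.0
top 0.052 xy 0.5137 -0.1376 wh 86.5 78.4 an 1.0
top 0.052 xy 0.6090 -0.2130 wh 78.0 86.0 an 90.0
top 0.052 xy 0.6100 -0.1240 wh 78.0 58.0 an 90.0
top rib 0.4544 0.257 c 0.4527476394849786 0.26253862660944205 dir xy [-0.4994 -0.8664] [52.566 43.876]
top rib 0.462 0.11 c 0.45826219512195127 0.10885213414634147 dir xy [-0.9063  0.4227] [40.1036 16.0313]
top rib 0.602 0.258 c 0.5992643923240938 0.25457356076759063 dir xy [-0.8443 -0.5359] [49.9732 17.0979]
top rib 0.617 0.118 c 0.6092125 0.12191666666666666 dir xy [-0.6761  0.7368] [79.3503 44.643 ]
scene 0.011 xy 0.4542 0.2582 wh 54.7 75.2 an 2.0
scene 0.011 xy 0.4625 0.1108 wh 83.9 75.2 an 24.0
scene 0.011 xy 0.6019 0.2583 wh 75.8 83.1 an 62.7
scene 0.011 xy 0.6176 0.1184 wh 76.3 55.3 an 64.5
scene 0.05
[... 257 characters left out ...]
 0.257 c 0.45547708333333337 0.2556541666666667 dir xy [-0.9849 -0.1732] [54.582  44.1225]
scene rib 0.462 0.11 c 0.46531167268351387 0.11545126353790613 dir xy [-0.9666  0.2562] [52.6961 32.9019]
scene rib 0.602 0.258 c 0.604122311827957 0.25692876344086024 dir xy [-0.8317 -0.5553] [60.9618 15.902 ]
scene rib 0.617 0.118 c 0.6182713625866051 0.1182609699769053 dir xy [-0.8725 -0.4885] [61.1253 46.0005]
(array([ 477,  145,  641,  399,   28,    1,   21,  424,  979,  286,  158,
        596, 1112,  566,   70,   35,    5,    0,    0]), array([0.   , 0.004, 0.008, 0.012, 0.016, 0.02 , 0.024, 0.028, 0.032,
       0.036, 0.04 , 0.044, 0.048, 0.052, 0.056, 0.06 , 0.064, 0.068,
       0.072, 0.076]))
```

View pics/w.png

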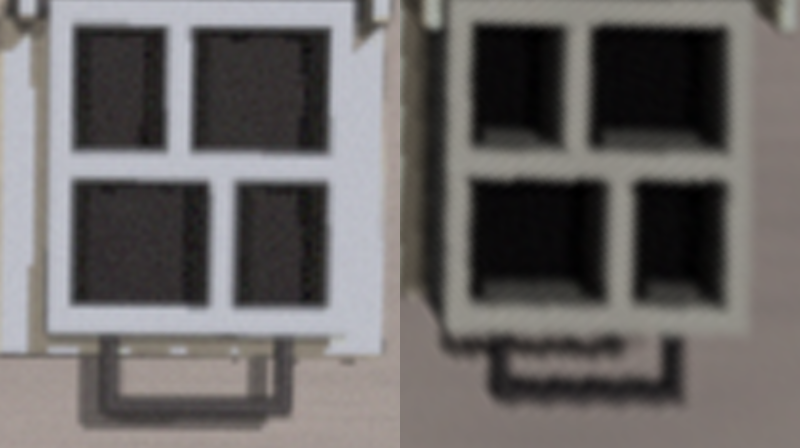

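The large and small wells and covers are clear, and the two views agree to about 2 mm with a common offset, so I average them. The targets are the four white covers on the mat. The orange plates at (123,217), (200,251) and (154,279) are off the mat and the wrong colour, so they are out. First move: go over large cover A.

Request:
{"api": "send_rows", "payload": {"moves": [[0.3, [0, 0, 0], 0.85], [0.3, [0, 0, 0], 0.85], [0.3, [0, 0, 0], 0.85], [0.3, [0, 0, 0], 0.85], [0.3, [0.97, -1, 0], 0], [0.3, [0.97, -1, 0], 0], [0.3, [0.97, -1, 0], 0], [0.3, [0.97, -1, 0], 0], [0.3, [0.97, -1, 0], 0], [0.3, [0.97, -1, 0], 0], [0.3, [0.97, -1, 0], 0], [0.3, [0.97, -1, 0], 0], [0.3, [0.97, -1, 0], 0], [0.3, [0.97, -1, 0], 0], [0.3, [0, -1, 0], 0], [0.3, [0, -1, 0], 0], [0.3, [0, -1, 0], 0], [0.3, [0, -1, 0], 0], [0.3, [0, -1, 0], 0], [0.3, [0, -1, 0], 0]], "newtons": 60}}

```text
time_s: 2.1
position: [0.459, -0.2113, 0.2309]
tool_rot: [-3.141, -0.001, 0.001]
contact_force: [-0.3, 0.1, 0.3]
opening: 0.0555
grasp_force: 0.0
```

Request:
{"api": "send_rows", "payload": {"moves": [[0.3, [0, -1, 0], 0], [0.3, [0, -1, 0], 0], [0.3, [0, -1, 0], 0], [0.3, [0, -1, 0], 0], [0.3, [0, -1, 0], 0], [0.3, [0, -1, 0], 0], [0.3, [0, -1, 0], 0], [0.3, [0, -1, 0], 0], [0.3, [0, -1, 0], 0], [0.3, [0, -1, 0], 0], [0.3, [0, -1, 0], 0], [0.3, [0, -1, 0], 0], [0.3, [0, -0.9, 0], 0], [0.3, [0, 0, 0.5], 0.83], [0.3, [0, 0, 1], 0.83], [0.3, [0, 0, 1], 0.83], [0.3, [0, 0, 1], 0.83], [0.3, [0, 0, 0.5], 0.83], [0.3, [0, 0, 0], 0], [0.3, [0, 0, 0], 0]]}}

```text
time_s: 4.1
position: [0.4591, 0.1101, 0.1314]
tool_rot: [3.075, -0.643, -0.0]
contact_force: [-0.5, 0.0, -0.2]
opening: 0.0555
grasp_force: 0.0
```

```bash
cat >> h.py <<'E'
def delta(x,y,z,yawdeg,img=False):
    s=bot.sense();M=R.from_rotvec(s["tool_rot"]).as_matrix();p=s["position"]
    yaw=np.arctan2(M[1,0],M[0,0]);d=np.array([x,y,z])-p;a=np.radians(yawdeg);da=(a-yaw+np.pi)%(2*np.pi)-np.pi
    f=lambda a:np.array([np.cos(a)*d[0]+np.sin(a)*d[1],np.sin(a)*d[0]-np.cos(a)*d[1],-d[2]])/.025
    print("t %.1f pos"%s["time_s"],p.round(4),"yaw %.2f tilt %.4f"%(np.degrees(yaw),np.arccos(-M[2,2])),"F",s["contact_force"].round(1),"open %.4f grip %.1f"%(s["opening"],s["grasp_force"]))
    print("turn %.2f | shift units now-axes"%(-da/.1),f(yaw).round(2),"after turn",f(a).round(2))
def covers(f=None):
    f=f or imaging.grab_frame("top");reg=(.36,.78,-.02,.36)
    a=ortho(f,.011,*reg);g=cv2.GaussianBlur(a,(3,3),0).min(-1);m=cv2.morphologyEx((g>130).astype(np.uint8),cv2.MORPH_CLOSE,np.ones((3,3)))
    for k in cv2.findContours(m,cv2.RETR_LIST,cv2.CHAIN_APPROX_NONE)[0]:
        if 2500<cv2.contourArea(k)<9000:
            (cx,cy),(w,h),an=cv2.minAreaRect(k);print("cover(+avg corr) xy %.4f %.4f wh %.1f %.1f an %.1f"%(reg[1]-cy/1000+.0009,reg[3]-cx/1000+.0008,w,h,an))
E
python3 -c "
from h import *
delta(.4619,.1102,.0125,-23.7)
f=imaging.grab_frame('top');save(f,'t1.png');covers(f)"
```

```text
t 4.1 pos [0.4591 0.1101 0.1314] yaw -23.61 tilt 0.0003 F [-0.5  0.  -0.2] open 0.0555 grip 0.0
turn 0.02 | shift units now-axes [ 0.1  -0.05  4.76] after turn [ 0.1  -0.05  4.76]
cover(+avg corr) xy 0.3944 0.0313 wh 65.0 99.0 an 90.0
cover(+avg corr) xy 0.6013 0.2580 wh 75.1 84.1 an 63.4
cover(+avg corr) xy 0.6167 0.1176 wh 76.1 56.8 an 64.1
```

Request:
{"api": "send_rows", "payload": {"moves": [[0.3, [0.1, -0.05, 0.8], 0], [0.3, [0, 0, 1], 0], [0.3, [0, 0, 1], 0], [0.3, [0, 0, 1], 0], [0.3, [0, 0, 0.5], 0], [0.3, [0, 0, 0.4], 0], [0.3, [0, 0, 0], 0], [-1, [0, 0, 0], 0], [-1, [0, 0, 0], 0], [-1, [0, 0, 0], 0], [-1, [0, 0, 0], 0], [-1, [0, 0, 0], 0], [-1, [0, 0, 0], 0]]}}

```text
time_s: 5.45
position: [0.4629, 0.1103, 0.0149]
tool_rot: [-3.074, 0.646, -0.003]
contact_force: [-1.4, 0.8, 5.8]
opening: 0.0128
grasp_force: 61.8
```

```bash
python3 -c "
from h import *
delta(.4619,.1102,.0125,-23.7)"
```

```text
t 5.5 pos [0.4629 0.1103 0.0149] yaw -23.74 tilt 0.0019 F [-1.4  0.8  5.8] open 0.0128 grip 61.8
turn -0.01 | shift units now-axes [-0.03  0.02  0.1 ] after turn [-0.03  0.02  0.1 ]
```

Request:
{"api": "send_rows", "payload": {"moves": [[-1, [0, 0, -0.4], 0], [-1, [0, 0, -0.9], 0], [-1, [0, 0, -0.9], 0], [-1, [0, 0, -0.9], -0.8], [-1, [0, 0, -0.9], -0.8], [-1, [0, 0, 0], -0.8], [-1, [0, 0, 0], -0.8], [-1, [0, 0, 0], -0.8], [-1, [0.2, 0.99, 0], 0], [-1, [0.2, 0.99, 0], 0], [-1, [0.2, 0.99, 0], 0], [-1, [0.2, 0.99, 0], 0], [-1, [0.2, 0.99, 0], 0], [-1, [0.2, 0.99, 0], 0], [-1, [0.2, 0.99, 0], 0], [-1, [0.2, 0.99, 0], 0], [-1, [0.2, 0.99, 0], 0], [-1, [0.2, 0.99, 0], 0], [-1, [0, 0, 0], 0], [-1, [0, 0, 0], 0]]}}

```text
time_s: 7.45
position: [0.5082, -0.1381, 0.114]
tool_rot: [-3.141, 0.024, 0.0]
contact_force: [-0.8, 1.0, -1.1]
opening: 0.0133
grasp_force: 37.1
```

```bash
python3 -c "
from h import *
delta(.5155,-.1367,.0139+.049+.003,-.8)
f=imaging.grab_frame('top');g=imaging.grab_frame('scene');covers(f)
z=bot.sense()['position'][2]-.0039
a=[cv2.resize(ortho(q,z,.43,.60,-.22,-.05,1000),None,fx=2.3,fy=2.3) for q in (f,g)]
cv2.imwrite('pics/g1.png',np.hstack(a)[...,::-1])
"
```

```text
t 7.5 pos [ 0.5082 -0.1381  0.114 ] yaw -0.88 tilt 0.0007 F [-0.8  1.  -1.1] open 0.0133 grip 37.1
turn -0.01 | shift units now-axes [ 0.29 -0.06  1.92] after turn [ 0.29 -0.06  1.92]
cover(+avg corr) xy 0.4531 0.2576 wh 56.2 76.2 an 2.3
cover(+avg corr) xy 0.6013 0.2580 wh 75.1 84.1 an 63.4
cover(+avg corr) xy 0.6166 0.1175 wh 76.6 56.8 an 64.1
```

View pics/g1.png

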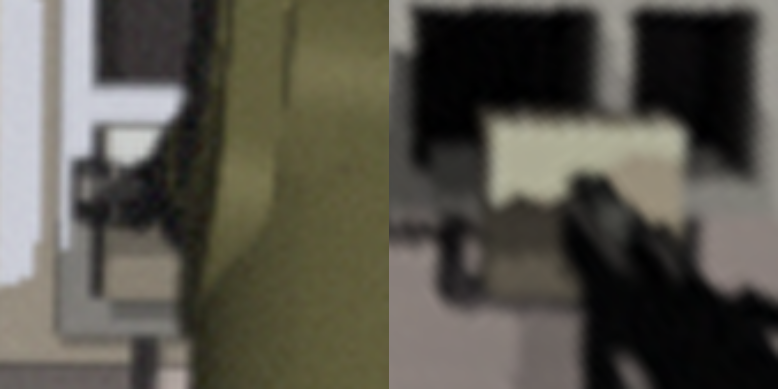

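The right panel (scene view) shows the held cover level, with edges at columns 487–688 and its far edge at row 115. That puts its centre within about 1.5 mm of the TCP. Lowering it into large_a gently.

Request:
{"api": "send_rows", "payload": {"moves": [[-1, [0.27, -0.03, 0.5], 0], [-1, [0, 0, 0.8], 0], [-1, [0, 0, 0.6], 0], [-1, [0, 0, 0], 0], [-1, [0, 0, 0], 0], [-1, [0, 0, 0.06], 0], [-1, [0, 0, 0.06], 0], [-1, [0, 0, 0.06], 0], [-1, [0, 0, 0], 0], [-1, [0, 0, 0], 0]], "newtons": 80}}

```text
time_s: 8.55
position: [0.5153, -0.1374, 0.062]
tool_rot: [3.141, -0.022, 0.0]
contact_force: [1.2, -0.2, -1.4]
opening: 0.0115
grasp_force: 83.6
```

```bash
python3 -c "
from h import *
delta(.515,-.1375,.0559,-.8)"
```

```text
t 8.6 pos [ 0.5153 -0.1374  0.062 ] yaw -0.82 tilt 0.0003 F [ 1.2 -0.2 -1.4] open 0.0115 grip 83.6
turn -0.00 | shift units now-axes [-0.01  0.    0.24] after turn [-0.01  0.    0.24]
```

Request:
{"api": "send_rows", "payload": {"moves": [[-1, [0, 0, 0.06], 0], [-1, [0, 0, 0], 0], [-1, [0, 0, 0.06], 0], [-1, [0, 0, 0], 0], [-1, [0, 0, 0.06], 0], [-1, [0, 0, 0], 0], [-1, [0, 0, 0.06], 0], [-1, [0, 0, 0], 0], [-1, [0, 0, 0], 0]]}}

```text
time_s: 9.45
position: [0.5154, -0.1374, 0.0564]
tool_rot: [3.141, -0.022, 0.001]
contact_force: [-1.6, -0.7, 4.8]
opening: 0.0117
grasp_force: 84.5
```

```bash
python3 -c "
from h import *
delta(.515,-.1375,.0559,-.8)"
```

```text
t 9.4 pos [ 0.5154 -0.1374  0.0564] yaw -0.81 tilt 0.0006 F [-1.6 -0.7  4.8] open 0.0117 grip 84.5
turn -0.00 | shift units now-axes [-0.02  0.01  0.02] after turn [-0.02  0.01  0.02]
```

Request:
{"api": "send_rows", "payload": {"moves": [[-1, [0, 0, 0.06], 0], [-1, [0, 0, 0], 0], [-1, [0, 0, 0], 0], [-1, [0, 0, 0], 0], [-1, [0, 0, 0], 0], [-1, [0, 0, 0], 0]]}}

```text
time_s: 10.05
position: [0.5155, -0.1374, 0.0559]
tool_rot: [3.141, -0.022, 0.0]
contact_force: [-4.5, 1.6, 13.7]
opening: 0.0121
grasp_force: 85.6
```

Request:
{"api": "send_rows", "payload": {"moves": [[-1, [0, 0, 0.04], 0], [-1, [0, 0, 0.02], 0], [-1, [0, 0, 0], 0], [-1, [0, 0, 0], 0], [-1, [0, 0, 0], 0], [-1, [0, 0, 0], 0]]}}

```text
time_s: 10.65
position: [0.5155, -0.1375, 0.0558]
tool_rot: [3.14, -0.022, -0.0]
contact_force: [-8.0, 1.6, 23.5]
opening: 0.0118
grasp_force: 87.0
```

Request:
{"api": "send_rows", "payload": {"moves": [[-1, [0, 0, -0.08], 0], [-1, [0, 0, -0.04], 0], [-0.3, [0, 0, 0], 0], [-0.1, [0, 0, 0], 0], [0, [0, 0, 0], 0], [0, [0, 0, 0], 0], [0, [0, 0, -0.3], 0], [0, [0, 0, -0.7], 0], [0, [0, 0, -1], 0], [0, [0, 0, -1], 0], [0.2, [0.4, -1, -1], 0], [0.3, [0.4, -1, 0], 0], [0.3, [0.4, -1, 0], 0], [0.3, [0.4, -1, 0], 0], [0.3, [0.4, -1, 0], 0], [0.3, [0.4, -1, 0], 0], [0.3, [0.4, -1, 0], 0], [0.3, [0.4, -1, 0], 0], [0.3, [0.3, -1, 0], 0], [0.3, [0, -1, 0], 0]]}}

```text
time_s: 12.65
position: [0.6072, 0.1122, 0.1562]
tool_rot: [-3.141, 0.023, -0.001]
contact_force: [-0.2, -0.1, 0.2]
opening: 0.0553
grasp_force: 0.0
```

Request:
{"api": "send_rows", "payload": {"moves": [[0.3, [0, -1, 0], 0], [0.3, [0, -1, 0], 0], [0.3, [0, -1, 0], 0], [0.3, [0, -1, 0], 0], [0.3, [0, -1, 0], 0], [0.3, [0, -0.8, 0], 0], [0.3, [0, 0, 0], -0.97], [0.3, [0, 0, 0], -0.97], [0.3, [0, 0, 0], -0.97], [0.3, [0, 0, 0], -0.97], [0.3, [0, 0, 0], -0.97], [0.3, [0, 0, 0], 0]]}}

```text
time_s: 13.85
position: [0.6084, 0.2562, 0.1561]
tool_rot: [-3.055, -0.733, -0.0]
contact_force: [-0.3, 0.2, 0.1]
opening: 0.0556
grasp_force: 0.0
```

```bash
python3 -c "
from h import *
delta(.6012,.2577,.0139,27)
f=imaging.grab_frame('top');g=imaging.grab_frame('scene');covers(f)
a=[cv2.resize(ortho(q,.052,.44,.66,-.29,-.07,1000),None,fx=1.8,fy=1.8) for q in (f,g)]
cv2.imwrite('pics/g2.png',np.hstack(a)[...,::-1])
"
```

```text
t 13.8 pos [0.6084 0.2562 0.1561] yaw 26.98 tilt 0.0001 F [-0.3  0.2  0.1] open 0.0556 grip 0.0
turn -0.00 | shift units now-axes [-0.23 -0.18  5.69] after turn [-0.23 -0.18  5.69]
cover(+avg corr) xy 0.6167 0.1172 wh 76.6 56.5 an 64.1
```

View pics/g2.png

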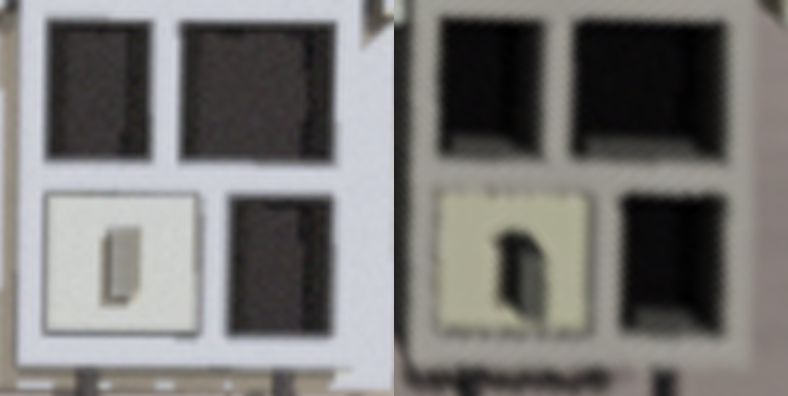

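The crop shows large_a filled: the cover sits centred at (120,263), level, with an even dark gap all round. Next is large cover B.

Request:
{"api": "send_rows", "payload": {"moves": [[0.3, [-0.23, -0.18, 0.8], 0], [0.3, [0, 0, 1], 0], [0.3, [0, 0, 1], 0], [0.3, [0, 0, 1], 0], [0.3, [0, 0, 1], 0], [0.3, [0, 0, 0.5], 0], [0.3, [0, 0, 0.32], 0], [0.3, [0, 0, 0], 0], [-1, [0, 0, 0], 0], [-1, [0, 0, 0], 0], [-1, [0, 0, 0], 0], [-1, [0, 0, 0], 0], [-1, [0, 0, 0], 0], [-1, [0, 0, 0], 0]]}}

```text
time_s: 15.35
position: [0.6019, 0.2582, 0.0167]
tool_rot: [3.055, 0.733, 0.003]
contact_force: [-0.6, -0.9, 5.5]
opening: 0.0116
grasp_force: 80.3
```

```bash
python3 -c "
from h import *
delta(.6012,.2577,.0149,27)"
```

```text
t 15.3 pos [0.6019 0.2582 0.0167] yaw 26.97 tilt 0.0020 F [-0.6 -0.9  5.5] open 0.0116 grip 80.3
turn -0.01 | shift units now-axes [-0.03  0.    0.07] after turn [-0.03  0.    0.07]
```

Request:
{"api": "send_rows", "payload": {"moves": [[-1, [0, 0, -0.4], 0], [-1, [0, 0, -0.9], 0], [-1, [0, 0, -0.9], 0.97], [-1, [0, 0, -0.9], 0.97], [-1, [0, 0, -0.9], 0.97], [-1, [0, 0, 0], 0.97], [-1, [0, 0, 0], 0.97], [-1, [0.03, 0.99, 0], 0], [-1, [0.03, 0.99, 0], 0], [-1, [0.03, 0.99, 0], 0], [-1, [0.03, 0.99, 0], 0], [-1, [0.03, 0.99, 0], 0], [-1, [0.03, 0.99, 0], 0], [-1, [0.03, 0.99, 0], 0], [-1, [0.03, 0.99, 0], 0], [-1, [0.03, 0.99, 0], 0], [-1, [0.03, 0.99, 0], 0], [-1, [0.03, 0.99, 0], 0], [-1, [0.03, 0.99, 0], 0], [-1, [0.03, 0.99, 0], 0]]}}

```text
time_s: 17.35
position: [0.6059, -0.065, 0.1154]
tool_rot: [3.141, -0.022, -0.001]
contact_force: [0.1, 0.2, -1.3]
opening: 0.0121
grasp_force: 79.4
```

Request:
{"api": "send_rows", "payload": {"moves": [[-1, [0.03, 0.99, 0], 0], [-1, [0.03, 0.99, 0], 0], [-1, [0.03, 0.99, 0], 0], [-1, [0.03, 0.99, 0], 0], [-1, [0.03, 0.99, 0], 0], [-1, [0.03, 0.99, 0], 0], [-1, [0, 0, 0], 0], [-1, [0, 0, 0], 0]]}}

```text
time_s: 18.15
position: [0.6083, -0.2129, 0.1151]
tool_rot: [-3.141, 0.025, 0.001]
contact_force: [-0.1, 0.3, -1.0]
opening: 0.0116
grasp_force: 79.4
```

```bash
python3 -c "
from h import *
delta(.6097,-.213,.0677,-.8)
f=imaging.grab_frame('top');g=imaging.grab_frame('scene');covers(f)
z=bot.sense()['position'][2]-.0057
a=[cv2.resize(ortho(q,z,.53,.70,-.30,-.13,1000),None,fx=2.3,fy=2.3) for q in (f,g)]
cv2.imwrite('pics/g3.png',np.hstack(a)[...,::-1])
"
```

```text
t 18.1 pos [ 0.6083 -0.2129  0.1151] yaw -0.90 tilt 0.0009 F [-0.1  0.3 -1. ] open 0.0116 grip 79.4
turn -0.02 | shift units now-axes [0.06 0.   1.9 ] after turn [0.06 0.   1.9 ]
cover(+avg corr) xy 0.6168 0.1176 wh 77.0 57.7 an 64.1
```

View pics/g3.png

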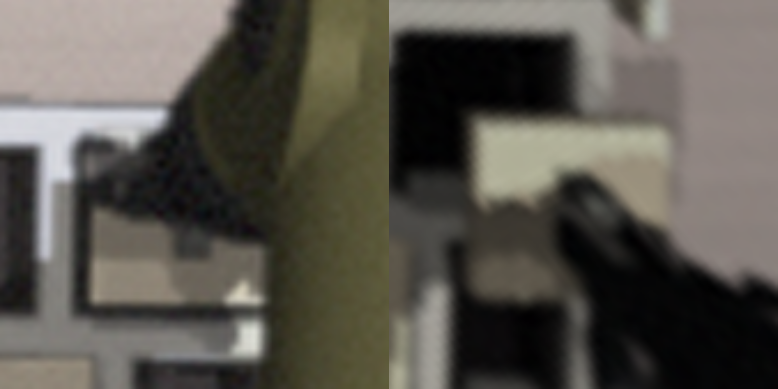

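The held cover is level in both crops, with its far edge at row 115 and its left edge at column 470. It is in the same relation to the TCP as the first one. Lowering.

Request:
{"api": "send_rows", "payload": {"moves": [[-1, [0.05, 0.03, 0.5], 0], [-1, [0, 0, 0.8], 0], [-1, [0, 0, 0.55], 0], [-1, [0, 0, 0], 0], [-1, [0, 0, 0.06], 0], [-1, [0, 0, 0.06], 0], [-1, [0, 0, 0.06], 0], [-1, [0, 0, 0], 0], [-1, [0, 0, 0.06], 0], [-1, [0, 0, 0], 0], [-1, [0, 0, 0], 0]]}}

```text
time_s: 19.35
position: [0.6099, -0.2134, 0.0631]
tool_rot: [3.141, -0.022, 0.0]
contact_force: [-0.1, -0.9, -1.6]
opening: 0.0114
grasp_force: 79.4
```

Request:
{"api": "send_rows", "payload": {"moves": [[-1, [0, 0, 0.06], 0], [-1, [0, 0, 0], 0], [-1, [0, 0, 0], 0], [-1, [0, 0, 0.06], 0], [-1, [0, 0, 0], 0], [-1, [0, 0, 0], 0]]}}

```text
time_s: 19.95
position: [0.6102, -0.2134, 0.0608]
tool_rot: [3.141, -0.022, 0.001]
contact_force: [-1.9, 0.2, 4.1]
opening: 0.0119
grasp_force: 80.2
```

Request:
{"api": "send_rows", "payload": {"moves": [[-1, [0, 0, 0.06], 0], [-1, [0, 0, 0], 0], [-1, [0, 0, 0.06], 0], [-1, [0, 0, 0], 0], [-1, [0, 0, 0.04], 0], [-1, [0, 0, 0], 0], [-1, [0, 0, 0], 0], [-1, [0, 0, 0], 0]]}}

```text
time_s: 20.75
position: [0.6102, -0.2135, 0.0577]
tool_rot: [3.141, -0.022, 0.001]
contact_force: [-3.9, 0.8, 9.5]
opening: 0.0116
grasp_force: 80.9
```

Request:
{"api": "send_rows", "payload": {"moves": [[-1, [0, 0, 0.04], 0], [-1, [0, 0, 0], 0], [-1, [0, 0, 0], 0], [-1, [0, 0, 0], 0]]}}

```text
time_s: 21.15
position: [0.6102, -0.2135, 0.0576]
tool_rot: [3.14, -0.022, 0.001]
contact_force: [-7.0, 0.8, 15.4]
opening: 0.0119
grasp_force: 81.5
```

Request:
{"api": "send_rows", "payload": {"moves": [[-1, [0, 0, 0.05], 0], [-1, [0, 0, 0], 0], [-1, [0, 0, 0], 0], [-1, [0, 0, 0], 0], [-1, [0, 0, -0.12], 0], [-0.3, [0, 0, 0], 0], [-0.1, [0, 0, 0], 0], [0, [0, 0, 0], 0], [0, [0, 0, 0], 0], [0, [0, 0, -0.3], 0], [0, [0, 0, -0.7], 0], [0, [0, 0, -1], 0], [0, [0, 0, -1], 0], [0.2, [0, -1, -1], 0], [0.3, [0, -1, 0], 0], [0.3, [0, -1, 0], 0], [0.3, [0, -1, 0], 0], [0.3, [0, -1, 0], 0], [0.3, [0, -1, 0], 0], [0.3, [0, -1, 0], 0]]}}

```text
time_s: 23.15
position: [0.6129, -0.0373, 0.1587]
tool_rot: [3.141, -0.022, 0.003]
contact_force: [0.4, 1.3, 1.3]
opening: 0.0556
grasp_force: 0.0
```

Request:
{"api": "send_rows", "payload": {"moves": [[0.3, [0, -1, 0], 0], [0.3, [0, -1, 0], 0], [0.3, [0, -1, 0], 0], [0.3, [0, -1, 0], 0], [0.3, [0, -1, 0], 0], [0.3, [0, -1, 0], 0], [0.3, [0.1, -0.25, 0], 0], [0.3, [0, 0, 0], -0.92], [0.3, [0, 0, 0], -0.92], [0.3, [0, 0, 0], -0.92], [0.3, [0, 0, 0], -0.92], [0.3, [0, 0, 0], -0.92], [0.3, [0, 0, 0], 0]]}}

```text
time_s: 24.45
position: [0.6178, 0.1163, 0.1576]
tool_rot: [3.063, 0.692, 0.001]
contact_force: [-0.3, -0.5, 0.7]
opening: 0.0556
grasp_force: 0.0
```

```bash
python3 -c "
from h import *
delta(.6167,.1175,.0155,25.6)
f=imaging.grab_frame('top');g=imaging.grab_frame('scene');covers(f)
a=[cv2.resize(ortho(q,.052,.44,.66,-.29,-.07,1000),None,fx=1.8,fy=1.8) for q in (f,g)]
cv2.imwrite('pics/g4.png',np.hstack(a)[...,::-1])
"
```

```text
t 24.4 pos [0.6178 0.1163 0.1576] yaw 25.47 tilt 0.0012 F [-0.3 -0.5  0.7] open 0.0556 grip 0.0
turn -0.02 | shift units now-axes [-0.02 -0.06  5.68] after turn [-0.02 -0.06  5.68]
```

View pics/g4.png

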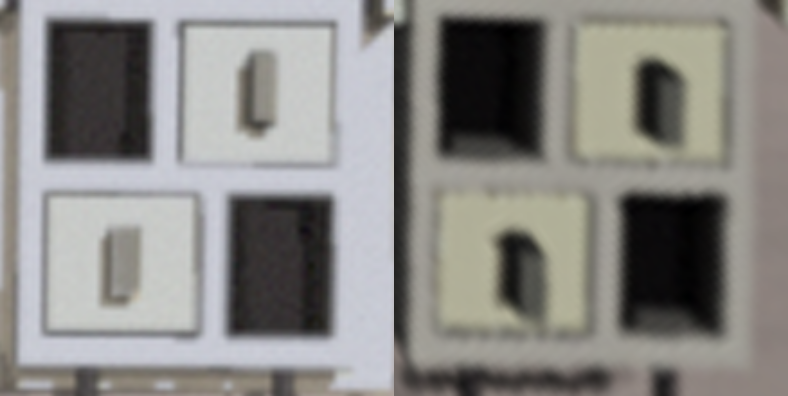

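Both large covers are seated, at (257,93) and (120,263), with even gaps. Picking small cover B.

Request:
{"api": "send_rows", "payload": {"moves": [[0.3, [-0.02, -0.06, 0.8], 0], [0.3, [0, 0, 1], 0], [0.3, [0, 0, 1], 0], [0.3, [0, 0, 1], 0], [0.3, [0, 0, 1], 0], [0.3, [0, 0, 0.5], 0], [0.3, [0, 0, 0.36], 0], [0.3, [0, 0, 0], 0], [-1, [0, 0, 0], 0], [-1, [0, 0, 0], 0], [-1, [0, 0, 0], 0], [-1, [0, 0, 0], 0], [-1, [0, 0, 0], 0], [-1, [0, 0, 0], 0]]}}

```text
time_s: 25.95
position: [0.617, 0.1191, 0.0167]
tool_rot: [3.063, 0.694, 0.003]
contact_force: [-1.2, -1.2, 6.5]
opening: 0.0117
grasp_force: 80.1
```

```bash
python3 -c "
from h import *
delta(.6167,.1175,.0149,25.6)
f=imaging.grab_frame('scene');cv2.imwrite('pics/g5.png',cv2.resize(ortho(f,.011,.36,.74,0,.34),None,fx=1.5,fy=1.5)[...,::-1])"
```

```text
t 25.9 pos [0.617  0.1191 0.0167] yaw 25.54 tilt 0.0021 F [-1.2 -1.2  6.5] open 0.0117 grip 80.1
turn -0.01 | shift units now-axes [-0.04  0.05  0.07] after turn [-0.04  0.05  0.07]
```

View pics/g5.png

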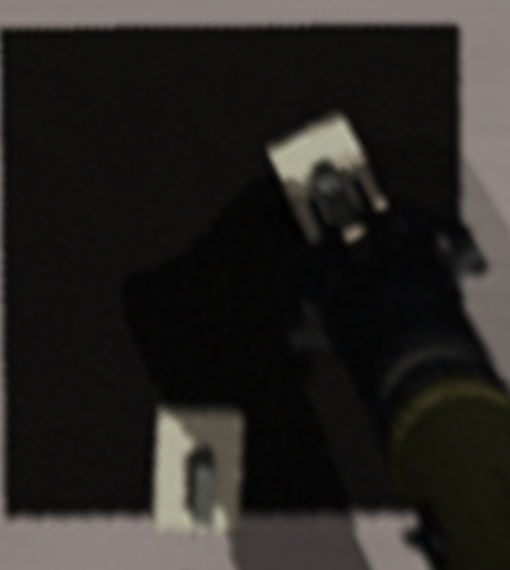

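The crop shows small cover B gripped at (330,185). Small cover A has been knocked to about (199,470), roughly x 0.427, y 0.207; I will re-measure it. Placing B first.

Request:
{"api": "send_rows", "payload": {"moves": [[-1, [0, 0, -0.4], 0], [-1, [0, 0, -0.9], 0], [-1, [0, 0, -0.9], 0.92], [-1, [0, 0, -0.9], 0.92], [-1, [0, 0, -0.9], 0.92], [-1, [0, 0, 0], 0.92], [-1, [0, 0, 0], 0.92], [-1, [-0.01, 0.97, 0], 0], [-1, [-0.01, 0.97, 0], 0], [-1, [-0.01, 0.97, 0], 0], [-1, [-0.01, 0.97, 0], 0], [-1, [-0.01, 0.97, 0], 0], [-1, [-0.01, 0.97, 0], 0], [-1, [-0.01, 0.97, 0], 0], [-1, [-0.01, 0.97, 0], 0], [-1, [-0.01, 0.97, 0], 0], [-1, [-0.01, 0.97, 0], 0], [-1, [0, 0, 0], 0], [-1, [0, 0, 0], 0]]}}

```text
time_s: 27.9
position: [0.6099, -0.1237, 0.1154]
tool_rot: [-3.141, 0.024, 0.0]
contact_force: [-0.1, 0.2, -0.0]
opening: 0.0118
grasp_force: 79.4
```

```bash
python3 -c "
from h import *
delta(.6112,-.1247,.0677,-.8)
f=imaging.grab_frame('top');covers(f)
"
```

```text
t 27.9 pos [ 0.6099 -0.1237  0.1154] yaw -0.89 tilt 0.0005 F [-0.1  0.2 -0. ] open 0.0118 grip 79.4
turn -0.02 | shift units now-axes [0.05 0.04 1.91] after turn [0.05 0.04 1.91]
```

Request:
{"api": "send_rows", "payload": {"moves": [[-1, [0.05, 0.04, 0.5], 0], [-1, [0, 0, 0.8], 0], [-1, [0, 0, 0.55], 0], [-1, [0, 0, 0], 0], [-1, [0, 0, 0.06], 0], [-1, [0, 0, 0.06], 0], [-1, [0, 0, 0.06], 0], [-1, [0, 0, 0], 0], [-1, [0, 0, 0.06], 0], [-1, [0, 0, 0], 0], [-1, [0, 0, 0.06], 0], [-1, [0, 0, 0], 0], [-1, [0, 0, 0.06], 0], [-1, [0, 0, 0], 0]]}}

```text
time_s: 29.35
position: [0.6117, -0.1246, 0.0605]
tool_rot: [3.141, -0.022, 0.001]
contact_force: [-0.8, -0.4, 1.7]
opening: 0.0117
grasp_force: 79.7
```

Request:
{"api": "send_rows", "payload": {"moves": [[-1, [0, 0, 0.06], 0], [-1, [0, 0, 0], 0], [-1, [0, 0, 0.06], 0], [-1, [0, 0, 0], 0], [-1, [0, 0, 0.04], 0], [-1, [0, 0, 0], 0], [-1, [0, 0, 0], 0], [-1, [0, 0, 0], 0]]}}

```text
time_s: 30.15
position: [0.6117, -0.1246, 0.0577]
tool_rot: [3.141, -0.022, 0.001]
contact_force: [-3.3, 0.6, 8.5]
opening: 0.0119
grasp_force: 80.6
```

Request:
{"api": "send_rows", "payload": {"moves": [[-1, [0, 0, 0.05], 0], [-1, [0, 0, 0.04], 0], [-1, [0, 0, 0], 0], [-1, [0, 0, 0], 0], [-1, [0, 0, 0], 0], [-1, [0, 0, -0.12], 0], [-0.3, [0, 0, 0], 0], [-0.1, [0, 0, 0], 0], [0, [0, 0, 0], 0], [0, [0, 0, 0], 0], [0, [0, 0, -0.3], 0], [0, [0, 0, -0.7], 0], [0, [0, 0, -1], 0], [0, [0, 0, -1], 0], [0.2, [-0.8, -1, -1], 0], [0.3, [-0.8, -1, 0], 0], [0.3, [-0.8, -1, 0], 0], [0.3, [-0.8, -1, 0], 0], [0.3, [0, 0, 0], 0]]}}

```text
time_s: 32.05
position: [0.5312, -0.0187, 0.1587]
tool_rot: [3.141, -0.012, 0.002]
contact_force: [-0.0, 0.2, 0.1]
opening: 0.0556
grasp_force: 0.0
```

```bash
python3 -c "
from h import *
f=imaging.grab_frame('top');g=imaging.grab_frame('scene');covers(f)
delta(.427,.207,.0155,0)
a=[ortho(q,.011,.36,.76,0.05,.34) for q in (f,g)]
cv2.imwrite('pics/g6.png',cv2.resize(np.hstack(a),None,fx=1.3,fy=1.3)[...,::-1])
th=105
for a,th in zip(a,(130,105)):
  m=cv2.morphologyEx((a.min(-1)>th).astype(np.uint8),cv2.MORPH_CLOSE,np.ones((3,3)))
  print([cv2.minAreaRect(k) for k in cv2.findContours(m,cv2.RETR_LIST,cv2.CHAIN_APPROX_NONE)[0] if cv2.contourArea(k)>2000])
"
```

```text
t 32.1 pos [ 0.5333 -0.0231  0.1585] yaw -0.72 tilt 0.0030 F [ 0.3 -0.1 -0.6] open 0.0558 grip 0.0
turn -0.13 | shift units now-axes [-4.37 -9.15  5.72] after turn [-4.25 -9.2   5.72]
[((144.5, 199.5), (399.0, 289.0), 90.0)]
[((99.0, 335.5), (198.0, 127.0), 0.0), ((144.5, 18.0), (36.0, 289.0), 90.0)]
```

View pics/g6.png

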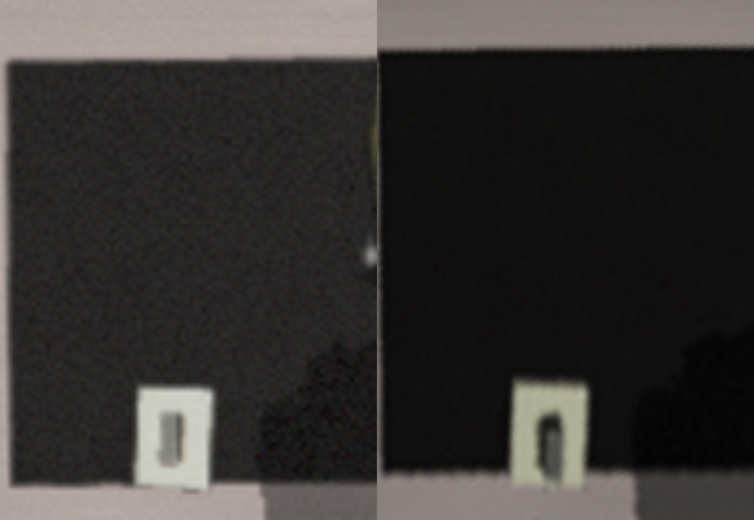

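The knocked cover is still on the mat and overhangs the near edge slightly. Its corners in the left panel are (139,386), (213,388), (210,490) and (135,485), giving a centre of about (0.4248, 0.2065) and yaw of about −2.2°.

Request:
{"api": "send_rows", "payload": {"moves": [[0.3, [0, 0, 0], 0.26], [0.3, [-0.47, -0.9, 0], 0], [0.3, [-0.47, -0.9, 0], 0], [0.3, [-0.47, -0.9, 0], 0], [0.3, [-0.47, -0.9, 0], 0], [0.3, [-0.47, -0.9, 0], 0], [0.3, [-0.47, -0.9, 0], 0], [0.3, [-0.47, -0.9, 0], 0], [0.3, [-0.47, -0.9, 0], 0], [0.3, [-0.47, -0.9, 0], 0], [0.3, [-0.47, -0.9, 0], 0], [0.3, [0, 0, 1], 0], [0.3, [0, 0, 1], 0], [0.3, [0, 0, 0], 0], [0.3, [0, 0, 0], 0]]}}

```text
time_s: 33.65
position: [0.425, 0.2058, 0.1071]
tool_rot: [-3.14, 0.066, 0.001]
contact_force: [-0.2, -0.1, 0.9]
opening: 0.0556
grasp_force: 0.0
```

```bash
python3 -c "
from h import *
delta(.4248,.2065,.0155,-2.2)"
```

```text
t 33.6 pos [0.425  0.2058 0.1071] yaw -2.40 tilt 0.0011 F [-0.2 -0.1  0.9] open 0.0556 grip 0.0
turn -0.03 | shift units now-axes [-0.01 -0.03  3.67] after turn [-0.01 -0.03  3.67]
```

Request:
{"api": "send_rows", "payload": {"moves": [[0.3, [0, -0.03, 0.8], 0], [0.3, [0, 0, 1], 0], [0.3, [0, 0, 1], 0], [0.3, [0, 0, 0.5], 0], [0.3, [0, 0, 0.34], 0], [0.3, [0, 0, 0], 0], [-1, [0, 0, 0], 0], [-1, [0, 0, 0], 0], [-1, [0, 0, 0], 0], [-1, [0, 0, 0], 0], [-1, [0, 0, 0], 0], [-1, [0, 0, 0], 0]]}}

```text
time_s: 34.85
position: [0.4251, 0.2071, 0.0169]
tool_rot: [3.141, -0.063, 0.002]
contact_force: [-1.4, -0.9, 5.6]
opening: 0.0115
grasp_force: 78.7
```

```bash
python3 -c "
from h import *
delta(.5135,-.2258,.0677+.05,-.8)"
```

```text
t 34.9 pos [0.4251 0.2071 0.0169] yaw -2.31 tilt 0.0016 F [-1.4 -0.9  5.6] open 0.0115 grip 78.7
turn -0.26 | shift units now-axes [ 4.23 17.16 -4.03] after turn [ 3.78 17.26 -4.03]
```

Request:
{"api": "send_rows", "payload": {"moves": [[-1, [0, 0, -0.4], 0], [-1, [0, 0, -0.9], 0], [-1, [0, 0, -0.9], -0.26], [-1, [0, 0, -0.9], 0], [-1, [0, 0, -0.9], 0], [-1, [0.21, 0.96, 0], 0], [-1, [0.21, 0.96, 0], 0], [-1, [0.21, 0.96, 0], 0], [-1, [0.21, 0.96, 0], 0], [-1, [0.21, 0.96, 0], 0], [-1, [0.21, 0.96, 0], 0], [-1, [0.21, 0.96, 0], 0], [-1, [0.21, 0.96, 0], 0], [-1, [0.21, 0.96, 0], 0], [-1, [0.21, 0.96, 0], 0], [-1, [0.21, 0.96, 0], 0], [-1, [0.21, 0.96, 0], 0], [-1, [0.21, 0.96, 0], 0], [-1, [0.21, 0.96, 0], 0], [-1, [0.21, 0.96, 0], 0]]}}

```text
time_s: 36.85
position: [0.4981, -0.155, 0.1165]
tool_rot: [3.141, -0.022, 0.001]
contact_force: [0.9, 0.1, -1.5]
opening: 0.0115
grasp_force: 78.4
```

Request:
{"api": "send_rows", "payload": {"moves": [[-1, [0.21, 0.96, 0], 0], [-1, [0.21, 0.96, 0], 0], [-1, [0.21, 0.94, 0], 0], [-1, [0, 0, 0], 0], [-1, [0, 0, 0], 0], [-1, [0, 0, 0], 0]]}}

```text
time_s: 37.45
position: [0.5128, -0.2246, 0.1161]
tool_rot: [-3.141, 0.02, -0.0]
contact_force: [0.8, 0.1, -1.1]
opening: 0.0115
grasp_force: 78.4
```

```bash
python3 -c "
from h import *
delta(.5137,-.2258,.0677,-.8)
f=imaging.grab_frame('top');g=imaging.grab_frame('scene')
z=bot.sense()['position'][2]-.0059
a=[cv2.resize(ortho(q,z,.43,.60,-.30,-.13,1000),None,fx=2.3,fy=2.3) for q in (f,g)]
cv2.imwrite('pics/g7.png',np.hstack(a)[...,::-1])
"
```

```text
t 37.5 pos [ 0.5128 -0.2246  0.1161] yaw -0.73 tilt 0.0007 F [ 0.8  0.1 -1.1] open 0.0115 grip 78.4
turn 0.01 | shift units now-axes [0.04 0.05 1.93] after turn [0.04 0.05 1.93]
```

View pics/g7.png

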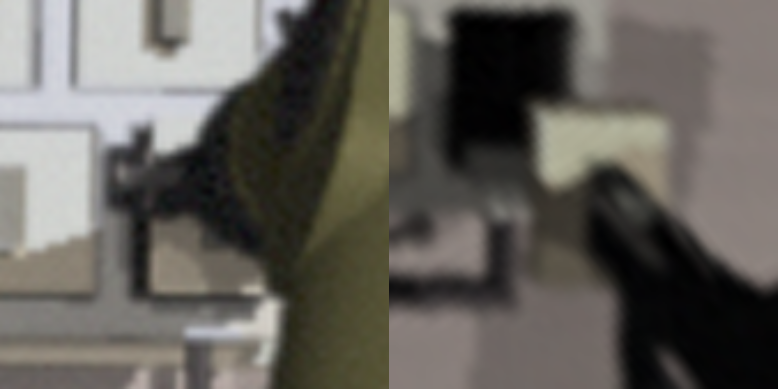

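The held small cover is level, with its left edge at column 532 and its far edge at row 102. Lowering into small_a.

Request:
{"api": "send_rows", "payload": {"moves": [[-1, [0.02, 0.05, 0.5], 0], [-1, [0, 0, 0.8], 0], [-1, [0, 0, 0.58], 0], [-1, [0, 0, 0], 0], [-1, [0, 0, 0.06], 0], [-1, [0, 0, 0.06], 0], [-1, [0, 0, 0.06], 0], [-1, [0, 0, 0], 0], [-1, [0, 0, 0.06], 0], [-1, [0, 0, 0], 0], [-1, [0, 0, 0.06], 0], [-1, [0, 0, 0], 0], [-1, [0, 0, 0.06], 0], [-1, [0, 0, 0], 0]]}}

```text
time_s: 38.95
position: [0.5134, -0.2273, 0.0605]
tool_rot: [3.141, -0.022, 0.0]
contact_force: [-1.9, -0.0, 4.2]
opening: 0.0119
grasp_force: 79.1
```

Request:
{"api": "send_rows", "payload": {"moves": [[-1, [0, 0, 0.06], 0], [-1, [0, 0, 0], 0], [-1, [0, 0, 0.06], 0], [-1, [0, 0, 0], 0], [-1, [0, 0, 0.04], 0], [-1, [0, 0, 0], 0], [-1, [0, 0, 0], 0], [-1, [0, 0, 0], 0]]}}

```text
time_s: 39.75
position: [0.5135, -0.2273, 0.0578]
tool_rot: [3.141, -0.022, -0.0]
contact_force: [-5.5, 2.2, 13.3]
opening: 0.0115
grasp_force: 80.3
```

Request:
{"api": "send_rows", "payload": {"moves": [[-1, [0, 0, 0.06], 0], [-1, [0, 0, 0], 0], [-1, [0, 0, 0], 0], [-1, [0, 0, 0], 0], [-1, [0, 0, 0], 0], [-1, [0, 0, -0.12], 0], [-0.3, [0, 0, 0], 0], [-0.1, [0, 0, 0], 0], [0, [0, 0, 0], 0], [0, [0, 0, 0], 0], [0, [0, 0, -0.3], 0], [0, [0, 0, -0.7], 0], [0, [0, 0, -1], 0], [0, [0, 0, -1], 0], [0, [0, 0, -1], 0], [0, [-0.8, -0.45, 0], 0], [0, [-0.8, -0.45, 0], 0], [0, [-0.8, -0.45, 0], 0], [0, [-0.8, -0.45, 0], 0], [0, [-0.9, -0.45, 0], 0]]}}

```text
time_s: 41.75
position: [0.4112, -0.1689, 0.1578]
tool_rot: [3.141, -0.021, 0.001]
contact_force: [0.6, 0.1, 0.1]
opening: 0.0426
grasp_force: 0.0
```

Request:
{"api": "send_rows", "payload": {"moves": [[0, [0, 0, 0], -0.98], [0, [0, 0, 0], -0.98], [0, [0, 0, 0], -0.98], [0, [0, 0, 0], -0.98], [0, [0, 0, 0], -0.98], [0, [0, 0, 0], -0.98], [0, [0, 0, 0], -0.98], [0, [0, 0, 0], -0.98], [0, [0, 0, 0], -0.98], [0, [0, 0, 0], -0.98], [0, [0, 0, 0], -0.98], [0, [0, 0, 0], -0.98], [0, [0, 0, 0], -0.98], [0, [0, 0, 0], -0.98], [0, [0, 0, 0], -0.98], [0, [0, 0, 0], -0.98], [0, [0, 0, 0], 0], [0, [0, 0, 0], 0]]}}

```text
time_s: 43.55
position: [0.4117, -0.1694, 0.1576]
tool_rot: [2.242, 2.2, 0.0]
contact_force: [0.2, -0.7, -0.5]
opening: 0.0423
grasp_force: 0.0
```

```bash
python3 -c "
from h import *
delta(.4112,-.173,.023,89.2)
f=imaging.grab_frame('top');g=imaging.grab_frame('scene');np.savez('lv.npz',**g)
a=[cv2.resize(ortho(q,.052,.38,.66,-.29,-.07,1000),None,fx=1.8,fy=1.8) for q in (f,g)]
cv2.imwrite('pics/g8.png',np.hstack(a)[...,::-1])
C=cloud(g);m=(abs(C[...,0]-.56)<.11)&(abs(C[...,1]+.173)<.08)&(C[...,2]>.04)&(C[...,2]<.07)
for n,x,y in (('la',.5146,-.1367),('sa',.5133,-.2245),('lb',.61,-.2122),('sb',.6109,-.1235)):
  hw=.034 if n[0]=='l' else .022
  for d in (-1,1):
    q=(abs(C[...,0]-x)<.03)&(abs(C[...,1]-y-d*hw)<.006)&m;print(n,d,np.median(C[q][:,2]).round(4),q.sum())
q=(abs(C[...,0]-.562)<.005)&(abs(C[...,1]+.173)<.08)&m;print('wall',np.median(C[q][:,2]))
"
```

```text
t 43.5 pos [ 0.4117 -0.1694  0.1576] yaw 88.91 tilt 0.0005 F [ 0.2 -0.7 -0.5] open 0.0423 grip 0.0
turn -0.05 | shift units now-axes [-0.14 -0.02  5.39] after turn [-0.14 -0.02  5.39]
la -1 0.0523 39
la 1 0.0521 44
sa -1 0.052 28
sa 1 0.0516 45
lb -1 0.0522 42
lb 1 0.0521 39
sb -1 0.052 41
sb 1 0.0521 50
wall 0.05243957520405362
```

View pics/g8.png

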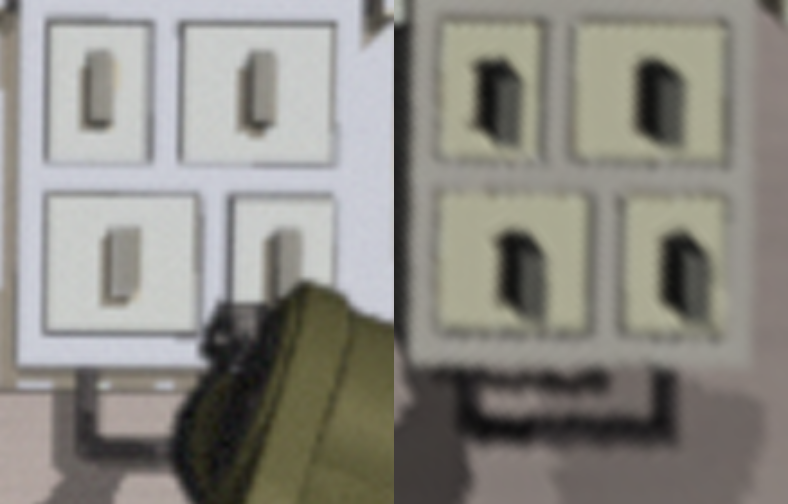

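All four covers are flush: surface depths are within 0.5 mm of the wall top, and the gaps are even in both panels. The bar runs near row 428 in the scene crop and row 446 in the top crop, giving x ≈ 0.412, y ≈ −0.172. Grasping the bar.

Request:
{"api": "send_rows", "payload": {"moves": [[0, [-0.14, 0, 0.8], -0.05], [0, [0, 0, 1], 0], [0, [0, 0, 1], 0], [0, [0, 0, 1], 0], [0, [0, 0, 0.8], 0], [0, [0, 0, 0.5], 0], [0, [0, 0, 0.28], 0], [0, [0, 0, 0], 0], [-1, [0, 0, 0], 0], [-1, [0, 0, 0], 0], [-1, [0, 0, 0], 0], [-1, [0, 0, 0], 0], [-1, [0, 0, 0], 0], [-1, [0, 0, 0], 0]], "newtons": 60}}

```text
time_s: 45.05
position: [0.412, -0.1734, 0.0238]
tool_rot: [2.234, 2.207, -0.0]
contact_force: [-2.2, 0.5, 5.8]
opening: 0.0098
grasp_force: 58.5
```

```bash
python3 -c "
from h import *
delta(.4112,-.173,.023,89.2)
# arc increments from level to 30deg in 5deg steps
h=np.array([.255,-.012])
P=lambda a:np.array([-(.255*np.cos(a)-.012*np.sin(a)),.255*np.sin(a)+.012*np.cos(a)])
for k in range(7): print(5*k,((P(np.radians(5*k))-P(0))/.025).round(2))"
```

```text
t 45.0 pos [ 0.412  -0.1734  0.0238] yaw 89.30 tilt 0.0014 F [-2.2  0.5  5.8] open 0.0098 grip 58.5
turn 0.02 | shift units now-axes [ 0.01 -0.03  0.03] after turn [ 0.01 -0.03  0.03]
0 [0. 0.]
5 [0.08 0.89]
10 [0.24 1.76]
15 [0.47 2.62]
20 [0.78 3.46]
25 [1.16 4.27]
30 [1.61 5.04]
```

Request:
{"api": "send_rows", "payload": {"moves": [[-1, [0, 0.02, -0.29], 0], [-1, [0, 0.03, -0.3], 0], [-1, [0, 0.03, -0.3], 0], [-1, [0, 0.05, -0.29], 0], [-1, [0, 0.05, -0.29], 0], [-1, [0, 0.06, -0.29], 0], [-1, [0, 0.07, -0.29], 0], [-1, [0, 0.08, -0.29], 0], [-1, [0, 0.08, -0.28], 0], [-1, [0, 0, 0], 0]], "newtons": 80}}

```text
time_s: 46.05
position: [0.4229, -0.1734, 0.0881]
tool_rot: [-2.235, -2.208, 0.001]
contact_force: [0.3, -2.0, -5.4]
opening: 0.0094
grasp_force: 78.6
```

Request:
{"api": "send_rows", "payload": {"moves": [[-1, [0, 0.1, -0.28], 0], [-1, [0, 0.1, -0.28], 0], [-1, [0, 0.11, -0.28], 0], [-1, [0, 0.12, -0.27], 0], [-1, [0, 0.13, -0.27], 0], [-1, [0, 0.13, -0.27], 0], [-1, [0, 0.15, -0.26], 0], [-1, [0, 0.15, -0.26], 0], [-1, [0, 0.15, -0.25], 0], [-1, [0, 0, 0], 0], [-1, [0, 0, 0], 0], [-1, [0, 0, 0], 0]]}}

```text
time_s: 47.25
position: [0.45, -0.1737, 0.1495]
tool_rot: [-2.233, -2.205, 0.005]
contact_force: [-5.9, -2.9, -4.5]
opening: 0.009
grasp_force: 78.3
```

```bash
python3 -c "
from h import *
delta(.4515,-.173,.15,89.2)
g=imaging.grab_frame('scene');save(g,'tilt.png')
C=cloud(g).reshape(-1,3)
Q=C[(abs(C[:,1]+.173)<.09)&(C[:,0]>.50)&(C[:,0]<.62)&(C[:,2]>.05)&(C[:,2]<.25)]
p=np.polyfit(Q[:,0],Q[:,2],1)
for _ in range(4):
  r=abs(Q[:,2]-np.polyval(p,Q[:,0]));p=np.polyfit(Q[r<np.median(r)*2+.001][:,0],Q[r<np.median(r)*2+.001][:,2],1)
print('tilt deg',-np.degrees(np.arctan(p[0])))"
```

```text
t 47.2 pos [ 0.45   -0.1737  0.1495] yaw 89.28 tilt 0.0041 F [-5.9 -2.9 -4.5] open 0.0090 grip 78.3
turn 0.01 | shift units now-axes [ 0.03  0.06 -0.02] after turn [ 0.03  0.06 -0.02]
tilt deg 29.131459293546285
```

View pics/tilt.png

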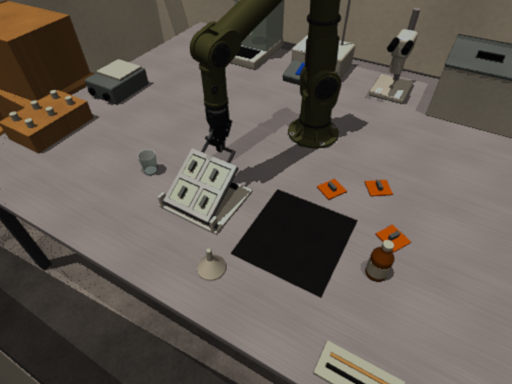

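The tray, at about (205,185), is tilted to about 29° with all four covers in place and the bystanders untouched. Holding for three seconds, then lowering along the same arc.

Request:
{"api": "send_rows", "payload": {"moves": [[-1, [0, 0, 0], 0], [-1, [0, 0, 0], 0], [-1, [0, 0, 0], 0], [-1, [0, 0, 0], 0], [-1, [0, 0, 0], 0], [-1, [0, 0, 0], 0], [-1, [0, 0, 0], 0], [-1, [0, 0, 0], 0], [-1, [0, 0, 0], 0], [-1, [0, 0, 0], 0], [-1, [0, 0, 0], 0], [-1, [0, 0, 0], 0], [-1, [0, 0, 0], 0], [-1, [0, 0, 0], 0], [-1, [0, 0, 0], 0], [-1, [0, 0, 0], 0], [-1, [0, 0, 0], 0], [-1, [0, 0, 0], 0], [-1, [0, 0, 0], 0], [-1, [0, 0, 0], 0]]}}

```text
time_s: 49.3
position: [0.45, -0.1737, 0.1495]
tool_rot: [-2.234, -2.205, 0.005]
contact_force: [-6.5, -2.1, -5.0]
opening: 0.009
grasp_force: 78.3
```

Request:
{"api": "send_rows", "payload": {"moves": [[-1, [0, 0, 0], 0], [-1, [0, 0, 0], 0], [-1, [0, 0, 0], 0], [-1, [0, 0, 0], 0], [-1, [0, 0, 0], 0], [-1, [0, 0, 0], 0], [-1, [0, 0, 0], 0], [-1, [0, 0, 0], 0], [-1, [0, 0, 0], 0], [-1, [0, 0, 0], 0]]}}

```text
time_s: 50.3
position: [0.4501, -0.1737, 0.1495]
tool_rot: [-2.234, -2.206, 0.005]
contact_force: [-6.6, -2.7, -4.7]
opening: 0.009
grasp_force: 78.3
```

Request:
{"api": "send_rows", "payload": {"moves": [[-1, [0, -0.15, 0.25], 0], [-1, [0, -0.15, 0.26], 0], [-1, [0, -0.15, 0.26], 0], [-1, [0, -0.13, 0.27], 0], [-1, [0, -0.13, 0.27], 0], [-1, [0, -0.12, 0.27], 0], [-1, [0, -0.11, 0.28], 0], [-1, [0, -0.1, 0.28], 0], [-1, [0, -0.1, 0.28], 0], [-1, [0, -0.08, 0.28], 0], [-1, [0, -0.08, 0.29], 0], [-1, [0, -0.07, 0.29], 0], [-1, [0, -0.06, 0.29], 0], [-1, [0, -0.05, 0.29], 0], [-1, [0, -0.05, 0.29], 0], [-1, [0, -0.03, 0.3], 0], [-1, [0, -0.03, 0.2], 0], [-1, [0, -0.01, 0.15], 0], [-1, [0, 0, 0], 0], [-1, [0, 0, 0], 0]]}}

```text
time_s: 52.3
position: [0.4125, -0.1733, 0.0305]
tool_rot: [2.235, 2.207, -0.0]
contact_force: [-5.7, -2.0, -2.3]
opening: 0.0095
grasp_force: 83.1
```

Request:
{"api": "send_rows", "payload": {"moves": [[-1, [0, 0, 0.12], 0], [-1, [0, 0, 0.1], 0], [-1, [0, 0, 0.06], 0], [-1, [0, 0, 0.06], 0], [-1, [0, 0, 0], 0], [-1, [0, 0, 0], 0], [-1, [0, 0, 0], 0], [-1, [0, 0, 0], 0]]}}

```text
time_s: 53.1
position: [0.4121, -0.1734, 0.0238]
tool_rot: [-2.235, -2.207, 0.003]
contact_force: [-11.3, 1.6, 18.2]
opening: 0.0093
grasp_force: 87.0
```

Request:
{"api": "send_rows", "payload": {"moves": [[-1, [0, 0, -0.06], 0], [-0.3, [0, 0, 0], 0], [-0.1, [0, 0, 0], 0], [0, [0, 0, 0], 0], [0, [0, 0, 0], 0], [0, [0, 0, -0.3], 0], [0, [0, 0, -0.6], 0], [0, [0, 0, -0.8], 0], [0, [0, 0, -1], 0], [0, [0, 0, -1], 0], [0, [0, 0, -1], 0], [0, [0, 0, -1], 0], [0, [0.8, 0, -0.5], 0], [0, [0.8, 0, 0], 0], [0, [0.8, 0, 0], 0], [0, [0.8, 0, 0], 0], [0, [0, 0, 0], 0], [0, [0, 0, 0], 0]]}}

```text
time_s: 54.9
position: [0.4125, -0.0924, 0.1768]
tool_rot: [2.233, 2.21, -0.001]
contact_force: [0.2, -0.1, 0.6]
opening: 0.0427
grasp_force: 0.0
```

```bash
python3 -c "
from h import *
delta(.4112,-.173,.023,89.2)
g=imaging.grab_frame('scene');f=imaging.grab_frame('top')
a=[cv2.resize(ortho(q,.052,.38,.66,-.29,-.07,1000),None,fx=1.8,fy=1.8) for q in (f,g)]
cv2.imwrite('pics/g9.png',np.hstack(a)[...,::-1])
C=cloud(g);m=(C[...,2]>.04)&(C[...,2]<.07)
for n,x,y in (('la',.5146,-.1367),('sa',.5133,-.2245),('lb',.61,-.2122),('sb',.6109,-.1235)):
  hw=.034 if n[0]=='l' else .022
  for d in (-1,1):
    q=(abs(C[...,0]-x)<.03)&(abs(C[...,1]-y-d*hw)<.006)&m;print(n,d,np.median(C[q][:,2]).round(4))
"
```

```text
t 54.9 pos [ 0.4125 -0.0924  0.1768] yaw 89.41 tilt 0.0007 F [ 0.2 -0.1  0.6] open 0.0427 grip 0.0
turn 0.04 | shift units now-axes [-3.23 -0.02  6.15] after turn [-3.23 -0.01  6.15]
la -1 0.0521
la 1 0.0515
sa -1 0.0518
sa 1 0.052
lb -1 0.0519
lb 1 0.0523
sb -1 0.0522
sb 1 0.0524
```

View pics/g9.png

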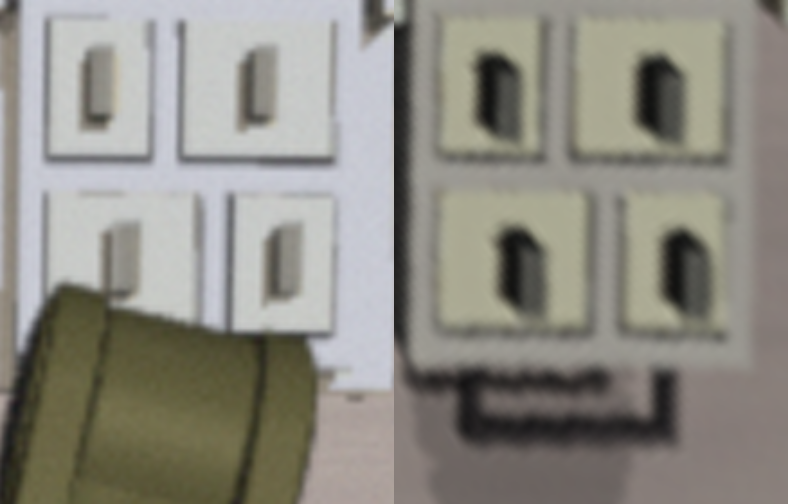

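The tray is level again and all four covers read 51.5–52.4 mm, so they are flush. They slid slightly toward the hinge, within their clearance. The robot is clear, so I hand in.

```bash
python3 -c "
from h import *
print(close_job())"
```

```text
the job is handed in; nothing more can be done
None
```

The job is handed in: all four covers are seated flush, the tray was held at about 29° for three seconds and returned level, the bottle, beaker and funnel were not touched, and `close_job` returned no verdict.

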